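Show the path of the weighed salt by pointing

TASK

Show a trainee the route the salt will take when a standard solution is made up: with the fingertips aimed straight down two to four centimetres above it, point at the middle of the lidded glass weighing bottle for two seconds, next at the middle of the smaller beaker's mouth for two seconds, and last at the stopper of the long-necked volumetric flask, and finish still pointing there. Touch and move nothing on the bench, and travel well above the glassware, so that you never seem to point at the crucible, the larger beaker or the conical flask.

Things in the scene. Friction and masses are not known exactly. Their poses are not given: they have to be found in the camera images.
- weighing_bottle_top (a point): Weighing bottle: squat straight-sided clear glass jar with white salt inside and a glass lid with a knob, 41 mm across, 52 mm high. The point lies on its upright axis at its very top; z up. The vessel stands upright on the worktop (worktop height 0), loose, and easily tipped.
- small_beaker_top (a point): The smaller of two open glass beakers with pouring lip, 67 mm across, 79 mm high. The point is the centre of its mouth, level with the rim; z up. It stands loose on the worktop (worktop height 0).
- volumetric_flask_top (a point): Volumetric flask: pear-shaped glass bulb 49 mm across with a long thin neck and stopper, 151 mm high in all. The point lies on its upright axis at its very top; z up. The vessel stands upright on the worktop (worktop height 0), loose, and easily tipped.
- crucible_top (a point): Not to be pointed at: porcelain crucible, an opaque tapering cup with a knobbed lid, 43 mm across, 46 mm high. The point lies on its upright axis at its very top; z up. The vessel stands upright on the worktop (worktop height 0), loose, and easily tipped.
- large_beaker_top (a point): Not to be pointed at: the larger of the two glass beakers, 75 mm across, 93 mm high. The point is the centre of its mouth, level with the rim; it stands loose on the worktop.
- conical_flask_top (a point): Not to be pointed at: conical flask with a wide open neck, 66 mm across at the foot, 105 mm high. The point lies on its upright axis at its very top; z up. The vessel stands upright on the worktop (worktop height 0), loose, and easily tipped.
- funnel: Bystander: glass funnel standing upside down on its rim, 62 mm across, 85 mm high; origin at the centre of its underside.
- rubber_bulb: Bystander: round rubber pipette bulb, 58 mm across, 56 mm high; origin at the centre of its underside.
- stopper: Bystander: tapered rubber stopper, 25 mm across, 26 mm high; origin at the centre of its underside.
Not all that is in view belongs to the job. Leave any black or blue look-alike of the part that bears crucible_top alone. Leave any red look-alike of the part that bears volumetric_flask_top alone.

How it is judged:
By the outcome, as a careful person would: the job done as asked, in the order asked, and still so for the second after the job is handed in, with the robot touching nothing.
It also fails if it takes over 61 s, if anything falls off the work surface, if the arm or the gripper's body presses on something with over 40 N, if the wrist force passes 120 N, or if a joint passes its speed limit or range.

ROBOT

A 6-joint arm with a two-finger parallel gripper is mounted at the origin on a cart in front of the work surface, level with it; the furniture and walls round the work are solid. World frame = base frame: x ahead of the robot, y to its left, z up, the work surface at z = 0. Lengths are in m, angles in rad, forces in N, time in s.
With the tool pointing down it reaches from about 0.35 to 1 m from the base axis. Payload 7.1 kg.
Tool frame: the origin (TCP) lies at the very end of the fingers, on their centre line; the grasp point (between the pads) lies 19 mm behind it (arm.grip_depth is the distance from the TCP to the grasp point, in m); z points along the fingers, y is the direction in which the jaws open and shut (so a half turn about z gives the same grasp; the last joint's range is limited). The gripper opens to 85 mm and grips with 20 to 120 N. Pads are 22 mm wide; open, the fingers measure 114 mm over their backs; the gripper's body (76 mm by 85 mm) begins 54 mm behind the grasp point. The pads swing forward as they close: fully open they stand 13 mm farther back than shut.
Start: joints at [1.212, 0.423, 1.63, -0, 1.089, -0.019], TCP at [0.208, 0.589, 0.231] pointing down, gripper open.
Joint ranges: [-3, 3], [-0.9, 2.11], [0.09, 2.58], [-1.31, 4.45], [0.11, 2.69], [-2.54, 2.54]. Speed limits (rad/s): [2.39, 2.39, 3.01, 3.14, 3.14, 3.14].

INTERFACE

Orientations are given as a unit quaternion [w, x, y, z].
In Python, from plant import telemetry, optics, workorder, nets, arm gives the robot as it stands. The module is installed in compiled form; this text tells all that it offers.
- The arm moves only by the shell command python3 -m creep 'ROWS' [FORCE]. ROWS is JSON, a list of rows, each a list of 3 entries, a list of its own where there are three numbers: the turn, a rotation vector about the tool's x, y, z in rad, then the shift along the tool's x, y, z in cm, then the finger opening in cm, from 0 to 8.54. A call has 1 to 8 rows; each row shifts and turns the commanded pose from where the row before left it, along the tool's axes as they then stand; what a row does not reach is not made up. A row lasts 1/10 s, in which the tool goes at most 50 mm and 8.59 degrees, less where a joint would pass 70% of its speed; a pose out of reach is approached as far as the arm can. A call is refused whole if a number of a shift passes 5 or a number of a turn 0.15, either way. A call with a gripper value outside its range is refused whole. The fingers move at their own pace and stop on an object; FORCE is the grip in N (left out, the last holds). Time passes only in rows, so rows that do not move let the fingers close. It gives the time, the measured TCP pose, the force and the opening at its end, in the units of the state.
- telemetry.get_obs(): the state, without advancing time (a new reading comes with each control period).
- optics.snapshot(name): name is "side" or "top"; returns a dict with "color" (384x512x3 uint8, red, green, blue), "depth" (384x512 float32, m along the optical axis (not along the pixel's ray), 0 where there is no reading), "mtx" (3x3 intrinsics, pixels), "k1" (the pictures are not rectified: a ray, as slopes to the right and down, at radius r is drawn at 1 + k1 r^2 times it, then the intrinsics apply), "world_from_camera" (4x4, takes a point from camera to world coordinates). Camera axes: x right, y down, z forward; pixel columns grow to the right and rows downward; lengths in m; the calibration is good to about 2 mm. A picture is of the moment at which its call begins.
- workorder.close_job(): hands the job in, once; it reports no verdict.
Trained networks look in the newest picture that a camera, given by its name, has taken for a name from the list of things; names that differ only in an ending like _2 or _b are one class to them, and where a whole thing is asked for, a point or a joint stands for the part that bears it (a point fixed in the world has none). Each returns a list of dicts, best first, with "conf" (0 to 1); they miss things now and then, are a little off and sometimes report something else, mostly with a low value. They report only what shows in the picture. A call takes as long as a camera call. They do not tell look-alikes from the thing itself.
- nets.boxes_of(query, camera): "bbox" ([left, top, right, bottom] in pixels, round what is visible of it).
- nets.silhouettes(query, camera): "region" (384x512 bool, what is visible of it) and "bbox" ([left, top, right, bottom] in pixels, round what is visible of it).
The state is a dict: "t": time; "q": joint angles; "qd": joint speeds; "tau": joint torques, N m; "ee_pos": TCP position; "eef_rot": TCP orientation; "ft_force": force on the tool from outside, world axes, zero at the start; "moment": the same for the moment, N m; "grip_width": finger opening in m.
Only numpy, scipy, OpenCV 4.12 (cv2) and the standard library are available. Lean on these libraries where they do the work, as an engineer would, in place of code of your own. Each camera call takes 0.05 s, during which the arm holds its last target. There are 200 camera calls.

## Working session

There is one attempt and no reset: what is moved stays moved. The work goes in short steps, Python scripts to look and compute and a shell command to move; the robot and the scene stay as the last step left them, time stands still between calls to the robot, and variables do not carry over. Pictures are saved under pics/ and viewed, about 8 in all and at most 12, crops included, and the job is handed in when it is done.

```bash
mkdir -p pics
cat > h.py <<'E'
import numpy as np, cv2
from plant import telemetry, optics, workorder, nets, arm
def ray(s,u,v):
    K=s["mtx"]; xd=(u-K[0,2])/K[0,0]; yd=(v-K[1,2])/K[1,1]; x,y=xd,yd
    for _ in range(20):
        f=1+s["k1"]*(x*x+y*y); x,y=xd/f,yd/f
    T=s["world_from_camera"]; return T[:3,3], T[:3,:3]@np.array([x,y,1.])
def at_z(s,u,v,z):
    o,d=ray(s,u,v); return o+d*(z-o[2])/d[2]
def proj(s,p):
    T=s["world_from_camera"]; c=T[:3,:3].T@(np.array(p)-T[:3,3]); x,y=c[:2]/c[2]
    f=1+s["k1"]*(x*x+y*y); K=s["mtx"]; return np.array([K[0,0]*x*f+K[0,2],K[1,1]*y*f+K[1,2]])
E
python3 - <<'E'
from h import *
o=telemetry.get_obs(); print(o["t"],o["ee_pos"].round(3) if hasattr(o["ee_pos"],'round') else o["ee_pos"],o["eef_rot"],o["grip_width"])
H=dict(weighing_bottle_top=.052,small_beaker_top=.079,volumetric_flask_top=.151,crucible_top=.046,large_beaker_top=.093,conical_flask_top=.105)
for c in("top","side"):
    s=optics.snapshot(c); cv2.imwrite(f"pics/{c}.png",cv2.resize(s["color"][:,:,::-1],(800,600)))
    print(c,s["world_from_camera"].round(3).tolist(),s["mtx"].round(1).tolist(),s["k1"])
    for n,h in H.items():
        for b in nets.boxes_of(n,c)[:4]:
            l,t,r,bt=b["bbox"]; print(n,round(b["conf"],2),np.round(b["bbox"]).tolist(),at_z(s,(l+r)/2,(t+bt)/2,h if c=="top" else h/2).round(3))
E
```

```text
0.0 [0.208 0.589 0.231] [-1.52525639e-04  1.69061369e-01  9.85605217e-01 -7.66158936e-04] 0.08550968180458704
top [[0.007, -0.993, 0.115, 0.393], [-1.0, -0.007, -0.001, 0.008], [0.001, -0.115, -0.993, 1.43], [0.0, 0.0, 0.0, 1.0]] [[397.6, 0.0, 255.3], [0.0, 397.6, 195.5], [0.0, 0.0, 1.0]] -0.11703484138355161
weighing_bottle_top 0.69 [330.0, 218.0, 338.0, 229.0] [ 0.458 -0.267  0.052]
small_beaker_top 0.64 [183.0, 223.0, 204.0, 242.0] [0.421 0.216 0.079]
volumetric_flask_top 0.43 [294.0, 180.0, 313.0, 188.0] [ 0.581 -0.15   0.151]
crucible_top 0.65 [232.0, 180.0, 244.0, 189.0] [0.593 0.069 0.046]
crucible_top 0.44 [253.0, 187.0, 268.0, 198.0] [ 0.564 -0.01   0.046]
large_beaker_top 0.79 [346.0, 168.0, 377.0, 192.0] [ 0.605 -0.357  0.093]
conical_flask_top 0.48 [258.0, 214.0, 276.0, 230.0] [ 0.457 -0.034  0.105]
side [[0.846, -0.31, 0.435, 0.114], [-0.533, -0.463, 0.708, -0.685], [-0.018, -0.83, -0.557, 0.669], [0.0, 0.0, 0.0, 1.0]] [[391.0, 0.0, 252.4], [0.0, 391.0, 192.1], [0.0, 0.0, 1.0]] -0.0017712431155258149
small_beaker_top 0.91 [167.0, 178.0, 195.0, 208.0] [0.43  0.226 0.039]
small_beaker_top 0.3 [356.0, 266.0, 397.0, 326.0] [ 0.612 -0.352  0.039]
volumetric_flask_top 0.87 [287.0, 190.0, 308.0, 245.0] [ 0.61  -0.09   0.076]
volumetric_flask_top 0.77 [307.0, 208.0, 325.0, 267.0] [ 0.598 -0.173  0.076]
crucible_top 0.68 [274.0, 190.0, 290.0, 207.0] [0.672 0.061 0.023]
crucible_top 0.61 [249.0, 195.0, 264.0, 216.0] [0.591 0.072 0.023]
crucible_top 0.47 [257.0, 219.0, 274.0, 235.0] [ 0.558 -0.023  0.023]
large_beaker_top 0.73 [357.0, 266.0, 397.0, 325.0] [ 0.609 -0.354  0.046]
conical_flask_top 0.96 [220.0, 214.0, 247.0, 259.0] [ 0.453 -0.04   0.052]
```

View pics/top.png

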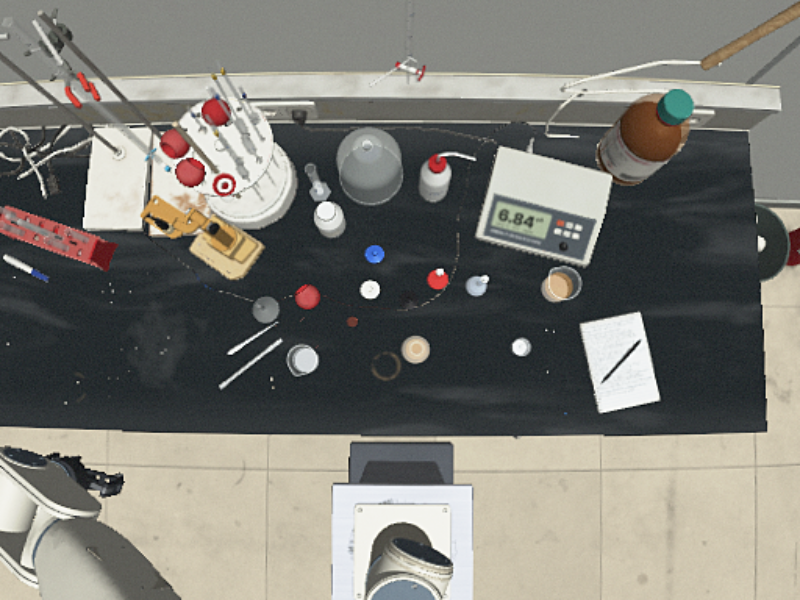

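View pics/side.png

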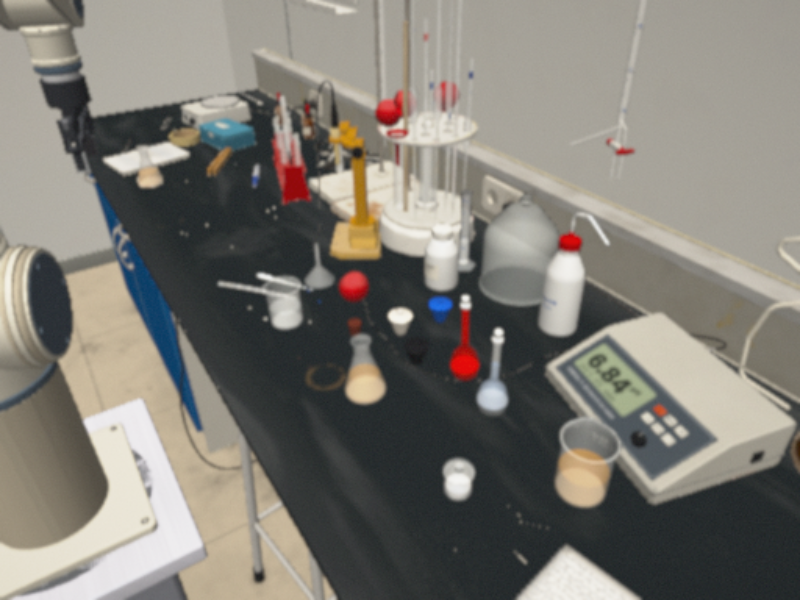

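The top view (800 px scale) shows the weighing bottle at (521,347), the small beaker at (303,360) and the clear flask with its bulb at (476,287) and stopper at (485,279). The red look-alike flask is at (438,280). In the side view the same three are at (458,478), (284,302) and (498,330). Next I'll take close crops with outlines of candidate rims and feet drawn on.

```bash
cat > fit.py <<'E'
from h import *
import sys,json
G=json.loads(sys.argv[1]); out=sys.argv[2]
D=[(.041,.052,.041),(.067,.079,.062),(.010,.151,.049)]
rows=[]
for c in("top","side"):
    s=optics.snapshot(c); im=[]
    for (x,y),(d1,h,d0) in zip(G,D):
        u0,v0=proj(s,(x,y,h/2)); k=7; n=38 if c=="side" else 20
        k=266/(2*n); M=np.array([[k,0,k*(n-u0)],[0,k,k*(n-v0)]])
        cr=cv2.warpAffine(s["color"][:,:,::-1].copy(),M,(266,266),flags=cv2.INTER_CUBIC)
        for d,z,col in((d1,h,(0,255,0)),(d0,0,(0,255,255))):
            p=np.array([M[:,:2]@proj(s,(x+d/2*np.cos(a),y+d/2*np.sin(a),z))+M[:,2] for a in np.linspace(0,6.28,40)])
            cv2.polylines(cr,[p.round().astype(int)],True,col,1)
        im.append(cr)
    rows.append(np.hstack(im))
cv2.imwrite(out,np.vstack(rows))
E
python3 - <<'E'
from h import *
t=optics.snapshot("top");s=optics.snapshot("side")
print(at_z(t,310.6,178,.151),at_z(s,318.9,210.5,.151))
for n in("weighing_bottle_top","small_beaker_top"):
  for c in("top","side"):
    for b in nets.silhouettes(n,c)[:2]: print(n,c,b["conf"],b["bbox"])
E
python3 fit.py '[[0.465,-0.267],[0.421,0.222],[0.592,-0.162]]' pics/f1.png
```

```text
[ 0.60038462 -0.17301068  0.151     ] [ 0.60110972 -0.17051318  0.151     ]
weighing_bottle_top top 0.68 [329.9, 214.3, 337.9, 227.4]
weighing_bottle_top side 0.71 [284.0, 293.0, 305.6, 323.0]
small_beaker_top top 0.74 [180.4, 221.4, 203.8, 243.3]
small_beaker_top side 0.96 [166.3, 178.8, 193.0, 210.8]
```

View pics/f1.png

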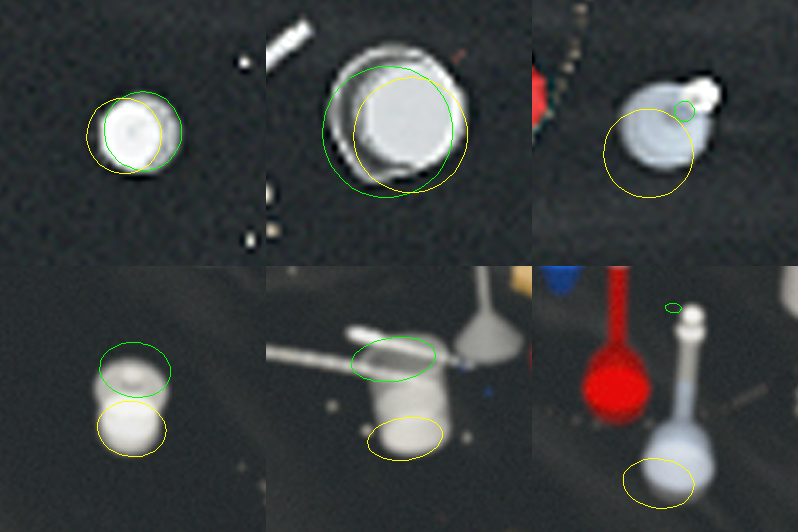

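```bash
python3 fit.py '[[0.465,-0.269],[0.429,0.220],[0.601,-0.172]]' pics/f2.png
```

```text
(no output)
```

View pics/f2.png

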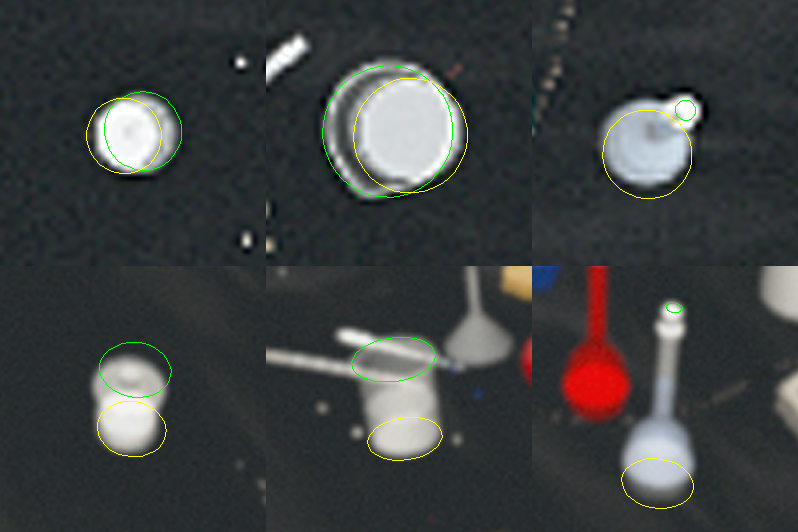

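The outlines now match the rims, feet and stopper in both views to within about 3 mm. Targets: bottle (0.465,-0.270), beaker (0.429,0.219), flask (0.601,-0.172). I'll close the fingers, rise, and travel at about z = 0.36.

```bash
cat > go.py <<'E'
from h import *
import sys
from scipy.spatial.transform import Rotation as R
o=telemetry.get_obs(); p=np.array(o["ee_pos"]); w,x,y,z=o["eef_rot"]; r=R.from_quat([x,y,z,w])
print("t",round(o["t"],2),"p",p.round(4),"tilt_deg",np.degrees(np.arccos(-r.as_matrix()[2,2])).round(2),"w",round(o["grip_width"],3))
W=eval(sys.argv[1])
for q in W:
    print(q,"tool cm",(r.inv().apply(np.array(q)-p)*100).round(2)); p=np.array(q)
E
python3 go.py '[(.25,.52,.36),(.40,.28,.36),(.49,0,.36),(.465,-.27,.36),(.465,-.27,.082)]'
```

```text
t 1.2 p [0.2083 0.5893 0.2313] tilt_deg 0.0 w 0.085
(0.25, 0.52, 0.36) tool cm [ -6.24  -5.14 -12.87]
(0.4, 0.28, 0.36) tool cm [-22.14 -17.63  -0.  ]
(0.49, 0, 0.36) tool cm [-17.82 -23.4   -0.  ]
(0.465, -0.27, 0.36) tool cm [ -6.64 -26.29  -0.  ]
(0.465, -0.27, 0.082) tool cm [ 0.  -0.  27.8]
```

```bash
python3 -m creep '[[[0,0,0],[0,0,-2],0],[[0,0,0],[0,0,-3.5],0],[[0,0,0],[-1.5,-1,-3.5],0],[[0,0,0],[-2.4,-2,-3],0],[[0,0,0],[-2.4,-2,-1],0],[[0,0,0],[-2.4,-2,0],0],[[0,0,0],[-2.4,-2,0],0],[[0,0,0],[-2.4,-2,0],0]]'
python3 -m creep '[[[0,0,0],[-2.4,-2,0],0],[[0,0,0],[-2.4,-2,0],0],[[0,0,0],[-2.4,-2,0],0],[[0,0,0],[-2.4,-2,0],0],[[0,0,0],[-2.4,-2,0],0],[[0,0,0],[-2.4,-2,0],0],[[0,0,0],[-2.4,-2.3,0],0],[[0,0,0],[-2.3,-3,0],0]]'
python3 -m creep '[[[0,0,0],[-2.3,-3,0],0],[[0,0,0],[-2.3,-3,0],0],[[0,0,0],[-2.3,-3,0],0],[[0,0,0],[-2.3,-3,0],0],[[0,0,0],[-2.3,-3,0],0],[[0,0,0],[-2,-3,0],0],[[0,0,0],[-1,-3,0],0],[[0,0,0],[-1,-3,0],0]]'
python3 go.py '[(.465,-.27,.36),(.465,-.27,.082)]'
```

```text
t: 2.0
ee_pos: [0.2994, 0.4394, 0.3616]
eef_rot: [0.0, 0.169, 0.986, 0.0]
ft_force: [0.4, 0.6, -0.2]
grip_width: 0.0003
t: 2.8
ee_pos: [0.422, 0.2129, 0.3615]
eef_rot: [0.0, 0.169, 0.986, 0.0]
ft_force: [0.6, 0.3, 0.1]
grip_width: -0.0001
t: 3.6
ee_pos: [0.4874, -0.0656, 0.3613]
eef_rot: [0.0, 0.169, 0.986, 0.0]
ft_force: [0.7, 0.2, -0.2]
grip_width: 0.0001
t 3.6 p [ 0.4874 -0.0656  0.3613] tilt_deg 0.01 w 0.0
(0.465, -0.27, 0.36) tool cm [ -4.7  -20.01   0.13]
(0.465, -0.27, 0.082) tool cm [ 0.  -0.  27.8]
```

```bash
python3 -m creep '[[[0,0,0],[-0.7,-3,0],0],[[0,0,0],[-0.7,-3,0],0],[[0,0,0],[-0.7,-3,0],0],[[0,0,0],[-0.7,-3,0],0],[[0,0,0],[-0.6,-3,0],0],[[0,0,0],[-0.4,-2,0],0],[[0,0,0],[0,0,0],0],[[0,0,0],[0,0,0],0]]'
python3 go.py '[(.465,-.27,.36),(.465,-.27,.082)]'
```

```text
t: 4.4
ee_pos: [0.4664, -0.237, 0.3612]
eef_rot: [-0.0, 0.17, 0.986, 0.0]
ft_force: [0.4, -0.3, 0.1]
grip_width: -0.0002
t 4.4 p [ 0.4664 -0.237   0.3612] tilt_deg 0.03 w -0.0
(0.465, -0.27, 0.36) tool cm [-0.97 -3.16  0.12]
(0.465, -0.27, 0.082) tool cm [-1.00e-02 -1.00e-02  2.78e+01]
```

```bash
python3 -m creep '[[[0,0,0],[-0.5,-1.6,0],0],[[0,0,0],[-0.5,-1.5,0],0],[[0,0,0],[0,0,2],0],[[0,0,0],[0,0,3],0],[[0,0,0],[0,0,3],0],[[0,0,0],[0,0,3],0],[[0,0,0],[0,0,3],0],[[0,0,0],[0,0,3],0]]'
python3 -m creep '[[[0,0,0],[0,0,2],0],[[0,0,0],[0,0,1],0],[[0,0,0],[0,0,0],0],[[0,0,0],[0,0,0],0]]'
python3 go.py '[(.465,-.27,.082)]'
```

```text
t: 5.2
ee_pos: [0.466, -0.2702, 0.1902]
eef_rot: [0.0, 0.169, 0.986, -0.0]
ft_force: [-0.4, -0.1, -0.3]
grip_width: -0.0002
t: 5.6
ee_pos: [0.4664, -0.2702, 0.162]
eef_rot: [0.001, 0.169, 0.986, -0.0]
ft_force: [-0.3, -0.3, 0.0]
grip_width: -0.0002
t 5.6 p [ 0.4664 -0.2702  0.162 ] tilt_deg 0.06 w -0.0
(0.465, -0.27, 0.082) tool cm [ 0.14 -0.03  8.  ]
```

```bash
python3 -m creep '[[[0,0,0],[0.1,0,2],0],[[0,0,0],[0,0,2],0],[[0,0,0],[0,0,2],0],[[0,0,0],[0,0,1.2],0],[[0,0,0],[0,0,0.5],0],[[0,0,0],[0,0,0.3],0],[[0,0,0],[0,0,0],0],[[0,0,0],[0,0,0],0]]'
python3 fit.py '[[0.465,-0.270],[0.429,0.219],[0.601,-0.172]]' pics/f3.png
python3 go.py '[(.465,-.27,.082)]'
```

```text
t: 6.4
ee_pos: [0.4653, -0.2696, 0.0821]
eef_rot: [0.001, 0.169, 0.986, -0.0]
ft_force: [-0.2, 0.4, -0.5]
grip_width: -0.0003
t 6.5 p [ 0.4652 -0.2696  0.082 ] tilt_deg 0.07 w 0.0
(0.465, -0.27, 0.082) tool cm [ 0.01 -0.05 -0.  ]
```

View pics/f3.png

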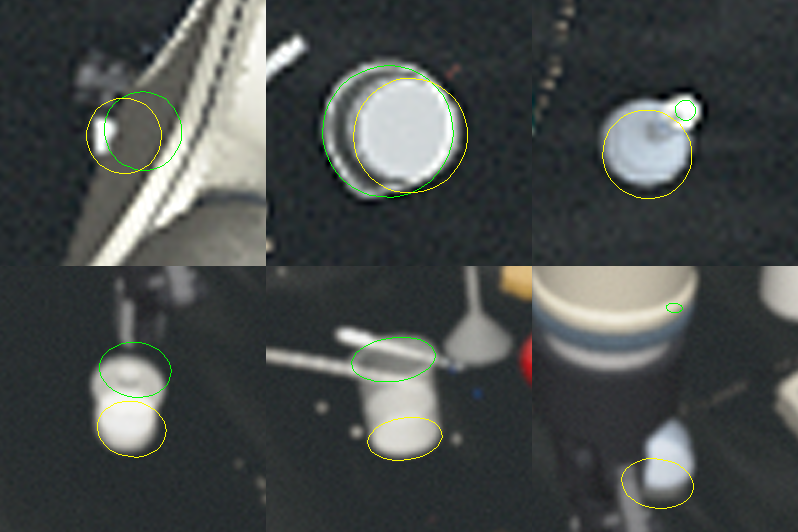

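The tips are centred about 3 cm above the lid at crop position (127,345), and nothing has moved. I'll dwell here for 2.4 s and then rise.

```bash
for i in 1 2 3; do python3 -m creep '[[[0,0,0],[0,0,0],0],[[0,0,0],[0,0,0],0],[[0,0,0],[0,0,0],0],[[0,0,0],[0,0,0],0],[[0,0,0],[0,0,0],0],[[0,0,0],[0,0,0],0],[[0,0,0],[0,0,0],0],[[0,0,0],[0,0,0],0]]' | head -2; done
python3 -m creep '[[[0,0,0],[0,0,-1.5],0],[[0,0,0],[0,0,-3],0],[[0,0,0],[0,0,-4],0],[[0,0,0],[0,0,-4],0],[[0,0,0],[0,0,-4],0],[[0,0,0],[0,0,-4],0],[[0,0,0],[0,0,-4],0],[[0,0,0],[0,0,-3.5],0]]'
python3 go.py '[(.48,-.02,.36),(.429,.219,.36),(.429,.219,.109)]'
```

```text
t: 7.3
ee_pos: [0.4648, -0.2693, 0.0813]
t: 8.1
ee_pos: [0.4648, -0.2693, 0.0813]
t: 8.9
ee_pos: [0.4648, -0.2693, 0.0813]
t: 9.7
ee_pos: [0.4647, -0.2693, 0.3637]
eef_rot: [0.001, 0.169, 0.986, -0.0]
ft_force: [-0.2, -0.7, -0.6]
grip_width: 0.0002
t 9.7 p [ 0.4647 -0.2693  0.3637] tilt_deg 0.08 w 0.0
(0.48, -0.02, 0.36) tool cm [ 6.87 24.01  0.35]
(0.429, 0.219, 0.36) tool cm [ 1.278e+01  2.083e+01 -2.000e-02]
(0.429, 0.219, 0.109) tool cm [4.00e-02 1.00e-02 2.51e+01]
```

```bash
python3 -m creep '[[[0,0,0],[0.4,1.5,0],0],[[0,0,0],[0.9,3,0],0],[[0,0,0],[0.9,3,0],0],[[0,0,0],[0.9,3,0],0],[[0,0,0],[0.9,3,0],0],[[0,0,0],[0.9,3,0],0],[[0,0,0],[0.9,3,0],0],[[0,0,0],[1.1,3,0],0]]'
python3 -m creep '[[[0,0,0],[1.8,3,0],0],[[0,0,0],[1.8,3,0],0],[[0,0,0],[1.8,3,0],0],[[0,0,0],[1.8,3,0],0],[[0,0,0],[1.8,3,0],0],[[0,0,0],[1.8,3,0],0],[[0,0,0],[1,1.5,0],0],[[0,0,0],[0,0,0],0]]'
python3 go.py '[(.429,.219,.36),(.429,.219,.109)]'
```

```text
t: 10.5
ee_pos: [0.4741, -0.0326, 0.3605]
eef_rot: [-0.001, 0.169, 0.986, -0.0]
ft_force: [0.2, 0.6, 0.3]
grip_width: 0.0002
t: 11.3
ee_pos: [0.4273, 0.1908, 0.3605]
eef_rot: [-0.001, 0.168, 0.986, -0.0]
ft_force: [0.7, -0.5, -0.4]
grip_width: 0.0
t 11.3 p [0.4273 0.1908 0.3605] tilt_deg 0.08 w 0.0
(0.429, 0.219, 0.36) tool cm [0.77 2.72 0.05]
(0.429, 0.219, 0.109) tool cm [-3.00e-02  1.00e-02  2.51e+01]
```

```bash
python3 -m creep '[[[0,0,0],[0.4,1.4,0],0],[[0,0,0],[0.4,1.3,0],0],[[0,0,0],[0,0,2],0],[[0,0,0],[0,0,3],0],[[0,0,0],[0,0,3],0],[[0,0,0],[0,0,3],0],[[0,0,0],[0,0,3],0],[[0,0,0],[0,0,3],0]]'
python3 -m creep '[[[0,0,0],[0,0,1],0],[[0,0,0],[0,0,0],0],[[0,0,0],[0,0,0],0]]'
python3 go.py '[(.429,.219,.109)]'
```

```text
t: 12.1
ee_pos: [0.4303, 0.2173, 0.1901]
eef_rot: [0.0, 0.17, 0.986, 0.0]
ft_force: [1.1, -0.5, -0.6]
grip_width: -0.0001
t: 12.4
ee_pos: [0.4307, 0.2175, 0.1822]
eef_rot: [0.0, 0.169, 0.986, 0.0]
ft_force: [0.9, 0.6, 0.2]
grip_width: 0.0003
t 12.4 p [0.4307 0.2175 0.1822] tilt_deg 0.07 w 0.0
(0.429, 0.219, 0.109) tool cm [0.22 0.08 7.32]
```

```bash
python3 -m creep '[[[0,0,0],[0.2,0.1,2],0],[[0,0,0],[0,0,2],0],[[0,0,0],[0,0,1.6],0],[[0,0,0],[0,0,1.1],0],[[0,0,0],[0,0,0.4],0],[[0,0,0],[0,0,0.2],0],[[0,0,0],[0,0,0],0],[[0,0,0],[0,0,0],0]]'
python3 fit.py '[[0.465,-0.270],[0.429,0.219],[0.601,-0.172]]' pics/f4.png
python3 go.py '[(.429,.219,.109)]'
```

```text
t: 13.2
ee_pos: [0.4288, 0.219, 0.109]
eef_rot: [0.001, 0.169, 0.986, 0.0]
ft_force: [-0.3, -0.4, -0.2]
grip_width: -0.0003
t 13.3 p [0.4287 0.2189 0.1089] tilt_deg 0.06 w -0.0
(0.429, 0.219, 0.109) tool cm [-0.02  0.02 -0.01]
```

View pics/f4.png

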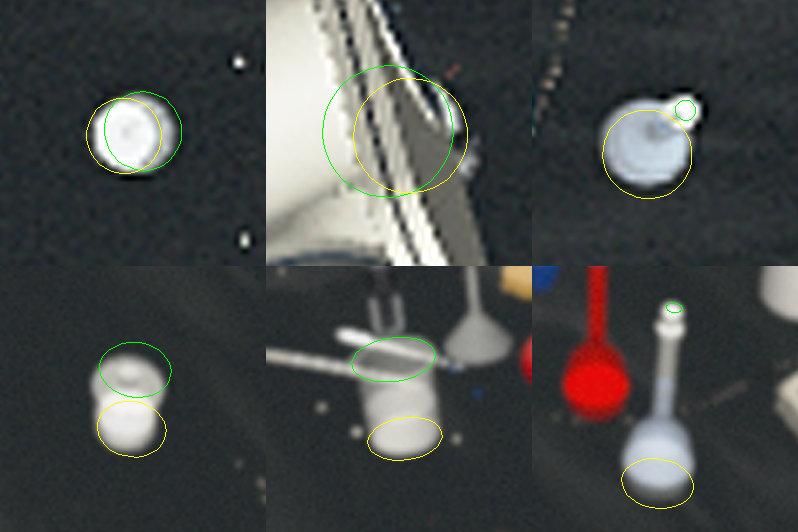

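The tips sit over the beaker mouth at crop position (387,333), with everything still in place. Dwell, then rise.

```bash
for i in 1 2 3; do python3 -m creep '[[[0,0,0],[0,0,0],0],[[0,0,0],[0,0,0],0],[[0,0,0],[0,0,0],0],[[0,0,0],[0,0,0],0],[[0,0,0],[0,0,0],0],[[0,0,0],[0,0,0],0],[[0,0,0],[0,0,0],0],[[0,0,0],[0,0,0],0]]' | head -2; done
python3 -m creep '[[[0,0,0],[0,0,-1.5],0],[[0,0,0],[0,0,-3],0],[[0,0,0],[0,0,-4],0],[[0,0,0],[0,0,-4],0],[[0,0,0],[0,0,-4],0],[[0,0,0],[0,0,-4],0],[[0,0,0],[0,0,-4],0],[[0,0,0],[0,0,-3],0]]'
python3 go.py '[(.601,-.172,.38),(.601,-.172,.181)]'
```

```text
t: 14.1
ee_pos: [0.4283, 0.2187, 0.1083]
t: 14.9
ee_pos: [0.4284, 0.2187, 0.1083]
t: 15.7
ee_pos: [0.4284, 0.2187, 0.1083]
t: 16.5
ee_pos: [0.4286, 0.2188, 0.3861]
eef_rot: [0.001, 0.169, 0.986, 0.001]
ft_force: [0.1, 0.2, -0.3]
grip_width: 0.0002
t 16.5 p [0.4286 0.2188 0.3861] tilt_deg 0.16 w 0.0
(0.601, -0.172, 0.38) tool cm [-29.28 -31.1    0.61]
(0.601, -0.172, 0.181) tool cm [ 0.04 -0.04 19.9 ]
```

```bash
python3 -m creep '[[[0,0,0],[-1,-1,0],0],[[0,0,0],[-2,-2.1,0],0],[[0,0,0],[-2.1,-2.2,0],0],[[0,0,0],[-2.1,-2.2,0],0],[[0,0,0],[-2.1,-2.2,0],0],[[0,0,0],[-2.1,-2.2,0],0],[[0,0,0],[-2.1,-2.2,0],0],[[0,0,0],[-2.1,-2.2,0],0]]'
python3 -m creep '[[[0,0,0],[-2.1,-2.2,0],0],[[0,0,0],[-2.1,-2.2,0],0],[[0,0,0],[-2.1,-2.2,0],0],[[0,0,0],[-2.1,-2.2,0],0],[[0,0,0],[-2.1,-2.2,0],0],[[0,0,0],[-2,-2.2,0],0],[[0,0,0],[-1,-1.5,0],0],[[0,0,0],[0,0,0],0]]'
python3 go.py '[(.601,-.172,.36),(.601,-.172,.181)]'
```

```text
t: 17.3
ee_pos: [0.521, 0.0114, 0.3822]
eef_rot: [-0.001, 0.169, 0.986, -0.0]
ft_force: [0.9, 0.1, -0.4]
grip_width: 0.0001
t: 18.1
ee_pos: [0.5992, -0.1726, 0.3819]
eef_rot: [-0.001, 0.17, 0.985, -0.0]
ft_force: [0.5, 0.2, -0.4]
grip_width: -0.0
t 18.1 p [ 0.5992 -0.1726  0.3819] tilt_deg 0.11 w -0.0
(0.601, -0.172, 0.36) tool cm [-0.16  0.11  2.19]
(0.601, -0.172, 0.181) tool cm [-3.00e-02  1.00e-02  1.79e+01]
```

```bash
python3 -m creep '[[[0,0,0],[-0.2,0.1,1],0],[[0,0,0],[0,0,2.5],0],[[0,0,0],[0,0,3],0],[[0,0,0],[0,0,3],0],[[0,0,0],[0,0,2],0],[[0,0,0],[0,0,1],0],[[0,0,0],[0,0,0],0],[[0,0,0],[0,0,0],0]]'
python3 go.py '[(.601,-.172,.181)]'
```

```text
t: 18.9
ee_pos: [0.602, -0.1698, 0.2591]
eef_rot: [0.0, 0.169, 0.986, -0.0]
ft_force: [0.8, -0.7, 0.6]
grip_width: 0.0002
t 18.9 p [ 0.602  -0.1698  0.2591] tilt_deg 0.06 w 0.0
(0.601, -0.172, 0.181) tool cm [ 0.03 -0.24  7.81]
```

```bash
python3 -m creep '[[[0,0,0],[0,-0.2,2],0],[[0,0,0],[0,0,2],0],[[0,0,0],[0,0,1.8],0],[[0,0,0],[0,0,1.2],0],[[0,0,0],[0,0,0.5],0],[[0,0,0],[0,0,0.2],0],[[0,0,0],[0,0,0],0],[[0,0,0],[0,0,0],0]]'
python3 fit.py '[[0.465,-0.270],[0.429,0.219],[0.601,-0.172]]' pics/f5.png
python3 go.py '[(.601,-.172,.181)]'
```

```text
t: 19.7
ee_pos: [0.6015, -0.1723, 0.1822]
eef_rot: [0.001, 0.169, 0.986, -0.0]
ft_force: [1.0, 0.7, 0.7]
grip_width: 0.0
t 19.8 p [ 0.6014 -0.1723  0.1821] tilt_deg 0.07 w -0.0
(0.601, -0.172, 0.181) tool cm [0.05 0.01 0.11]
```

View pics/f5.png

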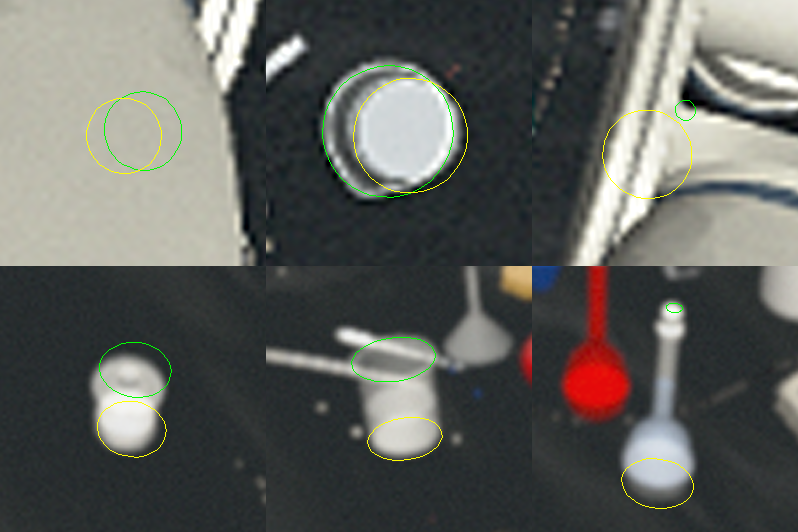

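The tips show at crop position (682,275), about 3 cm above the stopper at (674,307). The flask has not moved. I'll dwell here and hand in.

```bash
for i in 1 2 3; do python3 -m creep '[[[0,0,0],[0,0,0],0],[[0,0,0],[0,0,0],0],[[0,0,0],[0,0,0],0],[[0,0,0],[0,0,0],0],[[0,0,0],[0,0,0],0],[[0,0,0],[0,0,0],0],[[0,0,0],[0,0,0],0],[[0,0,0],[0,0,0],0]]' | head -4; done
python3 -c "from plant import workorder; print(workorder.close_job())"
```

```text
t: 20.6
ee_pos: [0.601, -0.1721, 0.1813]
eef_rot: [-0.0, 0.169, 0.986, -0.0]
ft_force: [0.4, -1.0, -0.2]
t: 21.4
ee_pos: [0.601, -0.1722, 0.1813]
eef_rot: [-0.0, 0.169, 0.986, -0.0]
ft_force: [-0.0, 0.3, 0.1]
t: 22.2
ee_pos: [0.601, -0.1722, 0.1813]
eef_rot: [0.0, 0.169, 0.986, 0.0]
ft_force: [-0.7, -0.0, 0.4]
the job is handed in; nothing more can be done
None
```

The arm pointed at the weighing bottle, then the smaller beaker's mouth, then the stopper of the clear volumetric flask. The job was handed in at about 22 s with the arm still pointing at the stopper. The fingers were closed and straight down, about 3 cm above each target. It held for at least 2.4 s at each one and travelled at about z = 0.36–0.38 m in between.

- **Position:** the last reading put the fingertips within 1 mm of the measured stopper point, with less than 0.1° of tilt. In the side picture they looked about 3 mm off the stopper's axis, which is close to the 2 mm calibration error.
- **Contact:** wrist force readings were never more than noise (about 1.5 N or less). The pictures at each stop showed the three target vessels where they started, apart from those the arm hid: the top view of whichever vessel it was pointing at, and the top view of the bottle at the last stop. I did not check each of the other items on the bench.
- **Failed checks:** none. The networks' first positions were up to about 3 cm off and mixed up look-alikes, so I corrected them by fitting outlines in both camera views.

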